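# Load the paint jar carrier and lock it for transport

### The arm

A 6-joint arm with a two-finger parallel gripper is mounted at the origin on the work surface. World frame = base frame: x ahead of the robot, y to its left, z up, the work surface at z = 0. Lengths are in m, angles in degrees, forces in N, time in s.
With the tool pointing down it reaches from about 0.25 to 0.725 m from the base axis. Payload 9.7 kg.
Tool frame: the origin (TCP) lies at the very end of the fingers, on their centre line; the grasp point (between the pads) lies 19 mm behind it; x points along the fingers, y is the direction in which the jaws open and shut, and the axes are right-handed (so a half turn about x gives the same grasp; the last joint's range is limited). The gripper opens to 85 mm and grips with 20 to 120 N. Pads are 22 mm wide; open, the fingers measure 114 mm over their backs; the gripper's body (76 mm by 85 mm) begins 54 mm behind the grasp point. The pads swing forward as they close: fully open they stand 13 mm farther back than shut.
Start: joints at [73.568, 4.979, 10.078, 95.1, 0, 90], TCP at [0.156, 0.528, 0.231] pointing down, gripper open.
Joint ranges: [-179.16, 179.16], [-48.56, 103.87], [-65.8, 70.77], [-126.05, 130.52], [-82.76, 87.17], [-180, 180]. Speed limits (degrees/s): [127.2, 127.2, 147.25, 180, 180, 180].

### API

Orientations are given as [roll, pitch, yaw] about the fixed x, y, z axes, in that order (R = Rz(yaw) Ry(pitch) Rx(roll)).
In Python, from workcell import get_obs, cams, bot gives the robot as it stands.
- The arm moves only by the tool apply_moves, never from a script. Its argument "rows" is a list that holds one entry, the list of rows, each a list of 7 numbers: the shift along the tool's x, y, z in mm, then the turn, a rotation vector about the tool's x, y, z in rad, then the opening, from 0 (shut) to 1 (fully open). A call has 1 to 20 rows; each row is the pose to reach, as a shift and turn from the pose measured when the call began, along the tool's axes at that moment; what a row does not reach only later rows make up. A row lasts 1/10 s, in which the tool goes at most 50 mm and 8.59 degrees, less where a joint would pass 70% of its speed; a pose out of reach is approached as far as the arm can. A call with a gripper value outside its range is refused whole. The fingers move at their own pace and stop on an object; "newtons" is the grip in N (left out, the last holds). Time passes only in rows, so rows that repeat a pose let the fingers close. It gives the time, the measured TCP pose, the force and the opening at its end, in the units of the state.
- get_obs(): the state, without advancing time (a new reading comes with each control period).
- cams.camera(name): name is "side" or "top"; returns a dict with "pixels" (480x640x3 uint8, red, green, blue), "range_z" (480x640 float32, m along the optical axis (not along the pixel's ray), 0 where there is no reading), "fx", "fy", "cx", "cy" (pixels), "eye" and "attitude" of the camera in the world. Camera axes: x right, y up, looking along -z (the intrinsics and any distortion apply to the point x, -y, -z); pixel columns grow to the right and rows downward; lengths in m; the calibration is good to about 2 mm. A picture is of the moment at which its call begins.
- bot.job_done(): hands the job in, once; it reports no verdict.
Trained networks look in a picture, given as the dict that the camera call returned (one of the last four; its "shot" number tells which), for a name from the list of things; names that differ only in an ending like _2 or _b are one class to them, and where a whole thing is asked for, a point or a joint stands for the part that bears it (a point fixed in the world has none). Each returns a list of dicts, best first, with "confidence" (0 to 1); they miss things now and then, are a little off and sometimes report something else, mostly with a low value. They report only what shows in the picture. A call takes as long as a camera call. They do not tell look-alikes from the thing itself.
- cams.find_in(label, picture): "at" ([x, y, z] in m, in world coordinates, good to about 4 mm: the middle of the surface that is visible of it).
The state is a dict: "time": time; "q": joint angles; "qd": joint speeds; "joint_efforts": joint torques, N m; "ee_pos": TCP position; "tcp_rot": TCP orientation; "wrist_force": force on the tool from outside, world axes, zero at the start; "torque": the same for the moment, N m; "opening": finger opening in m.
Only numpy, scipy, OpenCV 4.12 (cv2) and the standard library are available. Lean on these libraries where they do the work, as an engineer would, in place of code of your own. Each camera call takes 0.05 s, during which the arm holds its last target.

### The job

Slide the carrier's black lock tab fully to the left (open), seat every paint jar on the desk upright and fully down in the cup of its cap's colour, then slide the tab fully back to the right so that the lock holds the jars. Leave the other things on the desk where they are, and leave the jars in their cups.

Things in the scene. Friction and masses are not known exactly. Their poses are not given: they have to be found in the camera images.
- jar_red_mid (a point): Centre (on the axis, 45 mm above the foot) of the red-capped paint jar, loose, 130 to 250 g, 90 mm tall, may be absent. From below: flat foot of 28 mm diameter, steel weighted spherical dome (radius 28 mm) widening to 56 mm diameter at 24 mm, a ledge at 27 mm, white neck of 38 mm diameter up to 66 mm, red cap of 48 mm diameter from 66 to 90 mm (grasp the cap from above). z is its axis, up when it stands. The heavy base makes it right itself if it tips.
- jar_yellow_mid (a point): Centre (on the axis, 45 mm above the foot) of the yellow-capped paint jar, loose, 130 to 250 g, 90 mm tall, may be absent. From below: flat foot of 28 mm diameter, steel weighted spherical dome (radius 28 mm) widening to 56 mm diameter at 24 mm, a ledge at 27 mm, white neck of 38 mm diameter up to 66 mm, yellow cap of 48 mm diameter from 66 to 90 mm (grasp the cap from above). z is its axis, up when it stands. The heavy base makes it right itself if it tips.
- jar_blue_mid (a point): Centre (on the axis, 45 mm above the foot) of the blue-capped paint jar, loose, 130 to 250 g, 90 mm tall, may be absent. From below: flat foot of 28 mm diameter, steel weighted spherical dome (radius 28 mm) widening to 56 mm diameter at 24 mm, a ledge at 27 mm, white neck of 38 mm diameter up to 66 mm, blue cap of 48 mm diameter from 66 to 90 mm (grasp the cap from above). z is its axis, up when it stands. The heavy base makes it right itself if it tips.
- jar_green_mid (a point): Centre (on the axis, 45 mm above the foot) of the green-capped paint jar, loose, 130 to 250 g, 90 mm tall, may be absent. From below: flat foot of 28 mm diameter, steel weighted spherical dome (radius 28 mm) widening to 56 mm diameter at 24 mm, a ledge at 27 mm, white neck of 38 mm diameter up to 66 mm, green cap of 48 mm diameter from 66 to 90 mm (grasp the cap from above). z is its axis, up when it stands. The heavy base makes it right itself if it tips.
- cup_red_seat (a point): Where the centre of the red-capped jar lies when it is seated in the red cup: on the cup's axis, 55.8 mm above the deck it stands on and 26.8 mm above its rim (its foot 10.8 mm above the deck). The cup is fixed, red plastic, 29 mm high, 68 mm wide, with a conical hollow 60 mm wide at the mouth and narrowing to 26 mm at its floor, 5 mm above the deck. A jar knocked askew there may stay leaning.
- cup_yellow_seat (a point): Where the centre of the yellow-capped jar lies when it is seated in the yellow cup: on the cup's axis, 55.8 mm above the deck it stands on and 26.8 mm above its rim (its foot 10.8 mm above the deck). The cup is fixed, yellow plastic, 29 mm high, 68 mm wide, with a conical hollow 60 mm wide at the mouth and narrowing to 26 mm at its floor, 5 mm above the deck. A jar knocked askew there may stay leaning.
- cup_blue_seat (a point): Where the centre of the blue-capped jar lies when it is seated in the blue cup: on the cup's axis, 55.8 mm above the deck it stands on and 26.8 mm above its rim (its foot 10.8 mm above the deck). The cup is fixed, blue plastic, 29 mm high, 68 mm wide, with a conical hollow 60 mm wide at the mouth and narrowing to 26 mm at its floor, 5 mm above the deck. A jar knocked askew there may stay leaning.
- cup_green_seat (a point): Where the centre of the green-capped jar lies when it is seated in the green cup: on the cup's axis, 55.8 mm above the deck it stands on and 26.8 mm above its rim (its foot 10.8 mm above the deck). The cup is fixed, green plastic, 29 mm high, 68 mm wide, with a conical hollow 60 mm wide at the mouth and narrowing to 26 mm at its floor, 5 mm above the deck. A jar knocked askew there may stay leaning.
- carrier: Fixed plywood carrier, deck 155 x 400 mm, 15 mm thick, origin on the desk below it. Its x points away from the robot, y along the row of cups to the robot's left, z up. The cup row is at its x = +10 mm, y = -144, -48, 48, 144 mm. The cups stand there in any order. A steel lock bar with four flat tongues runs in front of the cups, top 62 mm above the desk.
- lock (a joint): Transport lock, m, slides along the carrier's y. 0 = locked end stop (robot's right): each tongue lies centred in front of a cup, reaching over the ledge of a seated jar and 4 mm above it, and blocks an empty cup. 0.048 = open end stop (robot's left): tongues lie between the cups. About 3 N of friction; stays where it is left.
- lock_tab (a point): Centre of the black upright grip tab of the lock, 30 mm (carrier x) by 16 mm (carrier y) by 45 mm high, its top 97 mm above the desk, 72 mm in front of the carrier's origin. Moves with the lock.
- hull: White plastic ship hull, 180 x 50 x 54 mm, beyond the carrier; origin under its middle. A bystander, to be left alone.
- mast: Brown plastic mast with two yards, 170 mm long, 9 mm thick, beyond the carrier; origin under its middle. A bystander, to be left alone.
- anchor: Silver metal anchor casting, 75 mm long, 9 mm thick, lying on the desk among the jars; origin under its middle. A bystander, to be left alone.
- tin_case: Dented closed tin case, 114 x 174 x 48 mm, at the left; origin under its middle. A bystander, to be left alone.
- pin_vise: Steel pin vise, 95 mm long, lying across the black magnetic strip at the right; origin under its middle. A bystander, to be left alone.
- scraper: Steel micro scraper, 118 mm long, lying across the black magnetic strip at the right; origin under its middle. A bystander, to be left alone.
Not all that is in view belongs to the job. What is shaped like the part that bears jar_yellow_mid but pink or purple is not meant.

How it is judged (in metres and radians):
On the way, in this order (a step that is already met when the one before it is completed fails the run):
1. the lock is slid fully open (value of joint lock above 0.044 m), for 0.2 s.
2. every jar present is seated in the cup of its colour, with the lock open (distance between jar_red_mid and cup_red_seat below 0.006 m and angle between each of jar_red_mid, jar_yellow_mid, jar_blue_mid, jar_green_mid's own z axis and vertical below 0.15 rad and distance between jar_yellow_mid and cup_yellow_seat below 0.006 m and distance between jar_blue_mid and cup_blue_seat below 0.006 m and distance between jar_green_mid and cup_green_seat below 0.006 m and value of joint lock above 0.035 m), for 0.2 s.
3. the lock is slid fully home over the jars (value of joint lock below 0.004 m), for 0.2 s.
At the end, for the whole second after the job is handed in: Every jar present rests in the cup of its colour, its centre within 6 mm of the seated position and its axis within 0.15 rad of upright, at rest, and the lock is within 4 mm of its locked end stop (distance between jar_red_mid and cup_red_seat below 0.006 m and angle between each of jar_red_mid, jar_yellow_mid, jar_blue_mid, jar_green_mid's own z axis and vertical below 0.15 rad and distance between jar_yellow_mid and cup_yellow_seat below 0.006 m and distance between jar_blue_mid and cup_blue_seat below 0.006 m and distance between jar_green_mid and cup_green_seat below 0.006 m and linear speed of each of jar_red, jar_yellow, jar_blue, jar_green below 0.02 m/s and value of joint lock below 0.004 m); the robot touches nothing.
It fails at once if a bystander (hull, mast, anchor, tin case, pin vise or scraper) is moved more than 50 mm (distance of any of hull, mast, anchor, tin_case, pin_vise, scraper from where it was at the start of the episode above 0.05 m).
Of jar_red, jar_yellow, jar_blue, jar_green only 3 to 4 are there at a start; the rules pass over those that are not, and their reading is None.
At some moment in a run one of jar_red, jar_yellow, jar_blue, jar_green may be knocked a few centimetres aside while the robot is not near it.
Once in a run the grip may slacken for a moment while it holds something.
It also fails if it takes over 210 s, if anything falls off the work surface, if the arm or the gripper's body presses on something with over 40 N, if the wrist force passes 120 N, or if a joint passes its speed limit or range.

## Working session

There is one attempt and no reset: what is moved stays moved. The work goes in short steps, Python scripts to look and compute and a tool call to move; the robot and the scene stay as the last step left them, time stands still between calls to the robot, and variables do not carry over. Pictures are saved under pics/ and viewed, and the job is handed in when it is done.

Besides the shell and the picture viewer there is one more tool, called after "Emit:" by a JSON object that holds its "fn" and its "kwargs". apply_moves: Moves the arm, as the interface text tells. Its arguments: {"type":"object","properties":{"rows":{"type":"array"},"newtons":{"type":"number"}},"required":["rows"]}

```bash
ls; mkdir -p pics; python3 - <<'E'
from workcell import get_obs, cams, bot
import cv2,numpy as np
print(get_obs())
for n in ("top","side"):
    c=cams.camera(n)
    cv2.imwrite(f"pics/{n}0.png",c["pixels"][:,:,::-1])
    print({k:v for k,v in c.items() if k not in("pixels","range_z")})
    for l in ["jar_red_mid","jar_yellow_mid","jar_blue_mid","jar_green_mid","cup_red_seat","lock_tab","carrier","anchor"]:
        try: print(l,[(np.round(d["at"],3),round(d["confidence"],2)) for d in cams.find_in(l,c)][:3])
        except Exception as e: print(l,e)
E
```

```text
pics
{'time': 0.0, 'q': array([7.35696474e+01, 5.01109953e+00, 1.00344756e+01, 9.51000470e+01,
       1.85126250e-03, 9.00014360e+01]), 'qd': array([-0.02191217, -0.0329336 ,  0.06034904, -0.06389121,  0.0622277 ,
       -0.06871978]), 'joint_efforts': array([-1.76290338e-03, -5.20388389e+01,  4.64798677e+01,  1.61062146e-02,
        3.02878482e-05, -1.78556655e-05]), 'ee_pos': array([0.15549257, 0.52731952, 0.23058327]), 'tcp_rot': array([ -91.38173285,   89.92330671, -107.81352268]), 'wrist_force': array([-0.18215553,  0.5416718 , -0.22866821]), 'torque': array([ 0.00158526, -0.00788907, -0.00357227]), 'opening': 0.08558452961980997}
{'fx': 512.586222745313, 'fy': 512.586222745313, 'cx': 319.8706820180723, 'cy': 228.1283495758237, 'eye': array([ 0.43360281, -0.03072514,  1.22604038]), 'attitude': array([  5.8719601 ,   0.49329998, -89.37274174]), 'shot': 1}
jar_red_mid []
jar_yellow_mid [(array([ 0.446, -0.188,  0.09 ]), 0.9), (array([ 0.44 , -0.075,  0.088]), 0.89), (array([ 0.329, -0.094,  0.09 ]), 0.74)]
jar_blue_mid [(array([0.45 , 0.098, 0.085]), 0.55), (array([ 0.623, -0.33 ,
[... 531 characters left out ...]
 'eye': array([0.43391109, 0.89037274, 0.88049859]), 'attitude': array([  49.45437915,   -0.33916332, -170.99201167]), 'shot': 2}
jar_red_mid []
jar_yellow_mid [(array([ 0.438, -0.054,  0.06 ]), 0.94), (array([ 0.449, -0.18 ,  0.068]), 0.84), (array([0.4  , 0.001, 0.006]), 0.54)]
jar_blue_mid [(array([0.442, 0.12 , 0.067]), 0.73), (array([0.768, 0.076, 0.039]), 0.5), (array([ 0.618, -0.454,  0.021]), 0.24)]
jar_green_mid [(array([0.442, 0.347, 0.078]), 0.96)]
cup_red_seat [(array([ 0.612, -0.171,  0.033]), 0.75)]
lock_tab [(array([0.568, 0.003, 0.063]), 0.84)]
carrier [(array([0.571, 0.036, 0.016]), 0.65), (array([ 0.766, -0.137,  0.001]), 0.28)]
anchor [(array([0.397, 0.003, 0.006]), 0.44)]
```

View pics/top0.png

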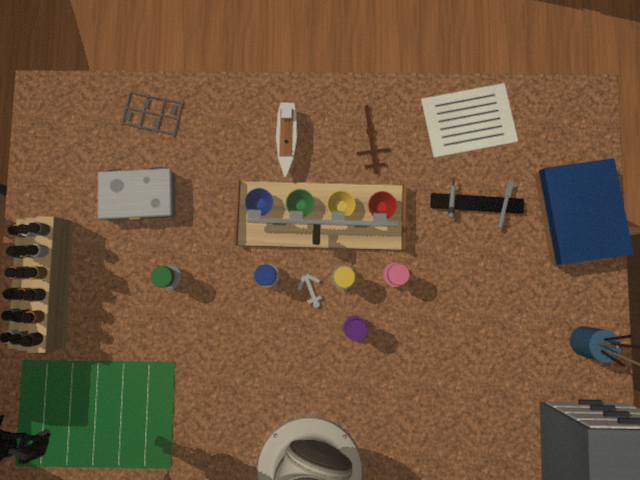

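View pics/side0.png

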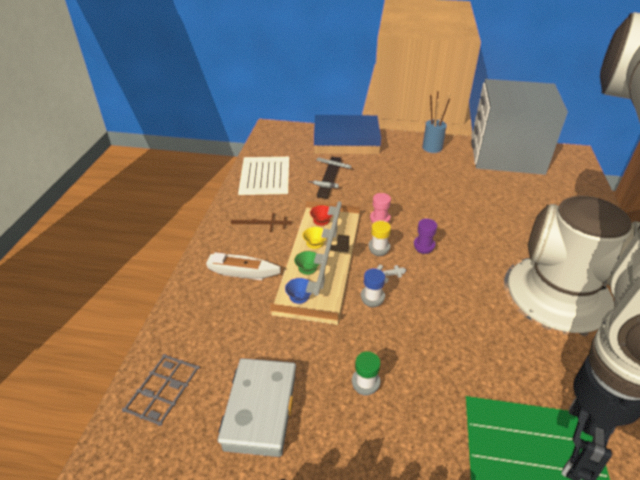

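Top picture: the cups, left to right, are blue (259,203), green (300,204), yellow (342,204) and red (382,206). The jars are green (164,276), blue (266,275) and yellow (344,277). There is no red jar. Pink (397,275) and purple (356,328) are decoys, and the tab is at (317,234).

```bash
cat > h.py <<'E'
from workcell import get_obs, cams, bot
import cv2,numpy as np
from scipy.spatial.transform import Rotation as Ro
def cloud(c):
    z=c["range_z"].astype(float); v,u=np.mgrid[0:480,0:640]
    p=np.stack([(u-c["cx"])/c["fx"]*z,-(v-c["cy"])/c["fy"]*z,-z],-1)
    R=Ro.from_euler("xyz",c["attitude"],degrees=True).as_matrix()
    P=p@R.T+c["eye"]; P[z==0]=np.nan
    return P
HUE={"red":(172,6),"yellow":(22,33),"blue":(105,128),"green":(48,85)}
def mask(c,col,lo,hi,xr=(0.25,0.7),yr=(-0.45,0.5)):
    P=cloud(c); h=cv2.cvtColor(c["pixels"],cv2.COLOR_RGB2HSV); a,b=HUE[col]
    H=h[...,0]; m=(H>=a)&(H<=b) if a<b else (H>=a)|(H<=b)
    m&=(h[...,1]>110)&(h[...,2]>40)
    m&=(P[...,2]>lo)&(P[...,2]<hi)&(P[...,0]>xr[0])&(P[...,0]<xr[1])&(P[...,1]>yr[0])&(P[...,1]<yr[1])
    return m,P
def circ(Q):
    r=cv2.minEnclosingCircle((Q[:,:2]*1000).astype(np.float32)); return np.round(r[0],1),round(r[1],1)
def jars(c,lo=0.08,hi=0.115):
    for col in HUE:
        m,P=mask(c,col,lo,hi); Q=P[m]
        if len(Q)>40:
            n,l,s,ce=cv2.connectedComponentsWithStats(m.astype(np.uint8))
            i=1+np.argmax(s[1:,4]); Q=P[l==i]
            print(col,len(Q),"mean",np.round(Q.mean(0)*1000,1),"circ",circ(Q),"ztop",np.round(np.percentile(Q[:,2],[10,50,90])*1000,1))
def tell():
    o=get_obs(); print(round(o["time"],2),np.round(o["ee_pos"]*1000,1),np.round(o["tcp_rot"],1),np.round(o["wrist_force"],1),round(o["opening"]*1000,1))
def snap(n,name,box=None,s=1):
    c=cams.camera(n); im=c["pixels"][:,:,::-1]
    if box: u0,v0,u1,v1=box; im=im[v0:v1,u0:u1]
    im=cv2.resize(im,None,fx=s,fy=s,interpolation=cv2.INTER_CUBIC); cv2.imwrite(f"pics/{name}.png",im); return c
def rel(target,yaw=None,R=None):
    """tool-frame shift mm & rotvec to reach world target mm"""
    o=get_obs(); R0=Ro.from_euler("xyz",o["tcp_rot"],degrees=True)
    d=R0.inv().apply(np.array(target)-o["ee_pos"]*1000)
    rv=(R0.inv()*R).as_rotvec() if R is not None else np.zeros(3)
    return d,rv
E
python3 - <<'E'
from h import *
for n in ("top","side"):
    c=snap(n,n+"z",(230,170,420,290) if n=="top" else (250,180,450,340),4 if n=="top" else 3); print(n); jars(c)
    P=cloud(c)
    for col in HUE:
        m,_=mask(c,col,0.012,0.055,(0.56,0.72),(-0.3,0.3)); Q=P[m]
        if len(Q)>30: print("cup",col,len(Q),np.round(np.median(Q,0)*1000,1),circ(Q[Q[:,2]>0.035]) if (Q[:,2]>0.035).sum()>20 else '')
    h=cv2.cvtColor(c["pixels"],cv2.COLOR_RGB2HSV)
    m=(h[...,2]<60)&(P[...,2]>.07)&(P[...,2]<.105)&(P[...,0]>.5)&(P[...,0]<.65)&(abs(P[...,1])<.2)
    Q=P[m]; print("tab",len(Q),Q.mean(0)*1000,Q.min(0)*1000,Q.max(0)*1000)
    m=(P[...,2]>.054)&(P[...,2]<.068)&(P[...,0]>.54)&(P[...,0]<.66)&(abs(P[...,1])<.27)
    Q=P[m]; print("bar",len(Q),Q.min(0)*1000,Q.max(0)*1000)
    m=(P[...,2]>.010)&(P[...,2]<.02)&(P[...,0]>.5)&(P[...,0]<.75)&(abs(P[...,1])<.35)
    Q=P[m]; print("deck", cv2.minAreaRect((Q[:,:2]*1000).astype(np.float32)))
    m=(P[...,2]>.003)&(P[...,2]<.02)&(P[...,0]>.34)&(P[...,0]<.48)&(abs(P[...,1])<.06)
    Q=P[m]; print("anchor",len(Q),Q.min(0)*1000,Q.max(0)*1000)
    d=P[330:420:10,200:240:10].reshape(-1,3) ; print("desk z",np.nanmedian(d[:,2]))
E
```

```text
top
red 175 mean [ 451.6 -197.9   89. ] circ (array([ 451.1, -194.7]), 22.7) ztop [86.1 88.9 92.2]
yellow 345 mean [443.3 -73.7  89. ] circ (array([442.8, -73.3]), 23.5) ztop [86.4 89.  91.7]
blue 329 mean [446.  101.5  88.9] circ (array([446.1, 101.6]), 22.4) ztop [86.3 88.8 91.5]
green 325 mean [439.5 330.8  88.8] circ (array([439.1, 331.1]), 22.8) ztop [86.  88.8 91.6]
cup red 525 [ 616.6 -166.2   32.5] (array([ 611.3, -163.3]), 32.6)
cup yellow 482 [617.1 -72.3  32.9] (array([612.6, -66.3]), 33.3)
cup blue 263 [618.  113.2  30.7] (array([616.1, 124.1]), 31.5)
cup green 315 [616.9  19.2  31.3] (array([614.8,  28.4]), 31.4)
tab 89 [531.32898498 -11.38162552  95.66680422] [516.40735983 -18.03172104  77.38640271] [545.63765625  -4.59131091 100.52640805]
bar 1181 [ 549.25006111 -195.5186538    54.13117487] [594.11257225 148.05922832  67.63007718]
deck ((632.2962646484375, -1.118255615234375), (697.804931640625, 240.3697509765625), 89.11153411865234)
anchor 389 [341.05023669 -58.99291408   3.0111603 ] [479.77238838  58.59755078  14.69205593]
desk z -0.0010392509210701562
side
red 152 mean [ 447.9 -187.5   87.9] circ (array([ 448.1, -188.7]), 25.0) ztop [83.8 88.5 90.7]
yellow 210 mean [442.1 -66.5  88.3] circ (array([440.9, -69.3]), 24.7) ztop [84.2 88.7 91.3]
blue 271 mean [444.6 110.   88.5] circ (array([444.9, 107.1]), 23.9) ztop [84.5 89.  91.2]
green 461 mean [437.8 337.3  89.1] circ (array([437.4, 334.7]), 24.4) ztop [86.1 89.6 91.6]
cup red 287 [ 612.5 -171.    31.3] (array([ 610.2, -160.5]), 34.9)
cup yellow 458 [618.3 -71.3  26.7] (array([610.9, -65. ]), 34.6)
cup blue 345 [617.2 115.2  30.3] (array([614.5, 127.6]), 33.4)
cup green 332 [615.9  20.9  29.7] (array([609.6,  31.1]), 34.1)<stdin>:10: RuntimeWarning: Mean of empty slice.
  ret = um.true_divide(
Traceback (most recent call last):
ValueError: zero-size array to reduction operation minimum which has no identity
```

View pics/topz.png

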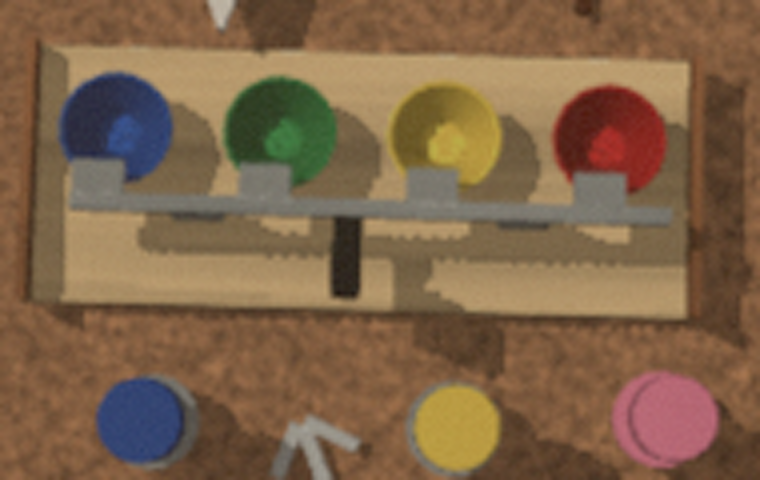

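View pics/sidez.png

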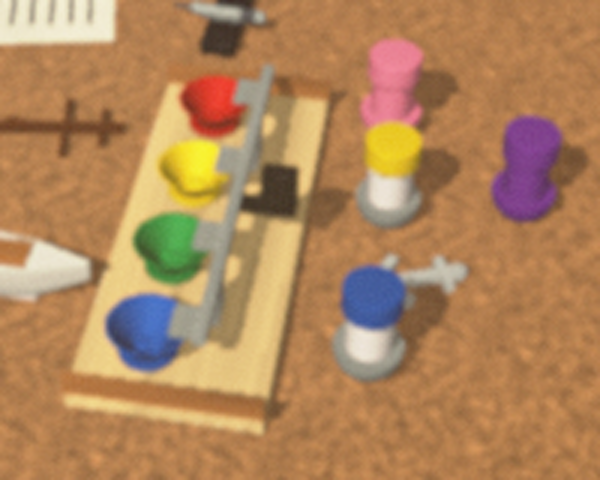

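Both views agree. Tab is at about (531,-11), the lock is about 7 mm off its locked stop, and cup tongues block the cups. Next I refine the cup row and work out the first move.

```bash
cat >> h.py <<'E'
def plane(c,uv,z):
    R=Ro.from_euler("xyz",c["attitude"],degrees=True).as_matrix()
    d=np.stack([(uv[:,0]-c["cx"])/c["fx"],-(uv[:,1]-c["cy"])/c["fy"],-np.ones(len(uv))],-1)@R.T
    t=(z-c["eye"][2])/d[:,2]; return (c["eye"]+d*t[:,None])*1000
def down(yaw=-1.0):
    o=get_obs(); R0=Ro.from_euler("xyz",o["tcp_rot"],degrees=True)
    a=np.radians(yaw); best=None
    for s in(1,-1):
        y=s*np.array([-np.sin(a),np.cos(a),0]); x=np.array([0,0,-1.]); 
        R=Ro.from_matrix(np.stack([x,y,np.cross(x,y)],1))
        if best is None or (R0.inv()*R).magnitude()<(R0.inv()*best).magnitude(): best=R
    return best
def go(t,yaw=-1.0):
    d,rv=rel(t,R=down(yaw)); print("to",t,"shift",np.round(d,1),"rot",np.round(rv,3),"deg",round(np.degrees(np.linalg.norm(rv)),1))
E
python3 - <<'E'
from h import *
from scipy.optimize import least_squares
for n in ("top","side"):
    c=cams.camera(n); h=cv2.cvtColor(c["pixels"],cv2.COLOR_RGB2HSV); P=cloud(c)
    data=[]
    for col,k in zip(("red","yellow","green","blue"),(-144,-48,48,144)):
        m,_=mask(c,col,0.005,0.06,(0.56,0.72),(-0.3,0.3))
        cnt=max(cv2.findContours(m.astype(np.uint8),cv2.RETR_EXTERNAL,cv2.CHAIN_APPROX_NONE)[0],key=len)[:,0,:].astype(float)
        Q=plane(c,cnt,0.044)[:,:2]; data.append((k,Q))
    def model(p,k):
        a=p[2]; return p[:2]+10*np.array([np.cos(a),np.sin(a)])+k*np.array([-np.sin(a),np.cos(a)])
    def f(p):
        r=[]
        for k,Q in data:
            ce=model(p,k); d=Q-ce; sel=d[:,0]>5; 
            e=np.linalg.norm(d,axis=1)-33.0
            r.append(np.where(sel,e,0))
        return np.concatenate(r)
    s=least_squares(f,[603,-19,-.02],loss="soft_l1"); print(n,s.x,np.degrees(s.x[2]),s.cost)
    for k,_ in data: print(k,np.round(model(s.x,k),1))
tell(); go([531,-11,180]); go([531,-11,59]); print(down().as_matrix())
o=get_obs(); print(Ro.from_euler("xyz",o["tcp_rot"],degrees=True).as_matrix().round(2))
E
```

```text
top [ 6.02999339e+02 -1.89998134e+01 -1.10830828e-02] -0.6350138661259301 493.2270731453455
-144 [ 611.4 -163.1]
-48 [612.5 -67.1]
48 [613.5  28.9]
144 [614.6 124.9]
side [ 6.02837767e+02 -1.88572221e+01  3.79156226e-02] 2.1724051511154174 502.11402985532607
-144 [ 618.3 -162.4]
-48 [614.7 -66.4]
48 [611.   29.5]
144 [607.4 125.4]
1.1 [155.6 527.5 231.3] [-11.4  90.  -27.8] [-0.   0.1  1.3] 85.7
to [531, -11, 180] shift [  51.3 -410.3  512.4] rot [-0.269  0.     0.   ] deg 15.4
to [531, -11, 59] shift [ 172.3 -410.3  512.4] rot [-0.269  0.     0.   ] deg 15.4
[[ 0.          0.01745241  0.9998477 ]
 [ 0.          0.9998477  -0.01745241]
 [-1.          0.          0.        ]]
[[ 0.    0.28  0.96]
 [-0.    0.96 -0.28]
 [-1.   -0.    0.  ]]
```

Emit:
{"fn": "apply_moves", "kwargs": {"rows": [[[51,-410,512,-0.27,0,0,1],[51,-410,512,-0.27,0,0,1],[51,-410,512,-0.27,0,0,1],[51,-410,512,-0.27,0,0,1],[51,-410,512,-0.27,0,0,1],[51,-410,512,-0.27,0,0,1],[51,-410,512,-0.27,0,0,1],[51,-410,512,-0.27,0,0,1],[51,-410,512,-0.27,0,0,1],[51,-410,512,-0.27,0,0,1],[51,-410,512,-0.27,0,0,1],[51,-410,512,-0.27,0,0,1],[51,-410,512,-0.27,0,0,1],[51,-410,512,-0.27,0,0,1],[51,-410,512,-0.27,0,0,1],[51,-410,512,-0.27,0,0,1],[51,-410,512,-0.27,0,0,1],[51,-410,512,-0.27,0,0,1],[51,-410,512,-0.27,0,0,1],[51,-410,512,-0.27,0,0,1]]], "newtons": 30}}

```text
time: 3.1
ee_pos: [0.5305, -0.01, 0.1805]
tcp_rot: [-0.6, 90.0, -1.5]
wrist_force: [-0.4, 0.8, 0.8]
opening: 0.0853
```

```bash
python3 - <<'E'
from h import *
tell(); go([531,-11,60],-.64)
E
```

```text
3.1 [530.5 -10.  180.5] [-0.6 90.  -1.5] [-0.4  0.8  0.8] 85.3
to [531, -11, 60] shift [120.5  -1.    0.4] rot [-0.005  0.     0.   ] deg 0.3
```

Go down, then close on the tab.

Emit:
{"fn": "apply_moves", "kwargs": {"rows": [[[40,-1,0,0,0,0,1],[80,-1,0,0,0,0,1],[110,-1,0,0,0,0,1],[120,-1,0,0,0,0,1],[120,-1,0,0,0,0,1],[120,-1,0,0,0,0,0.1],[120,-1,0,0,0,0,0.1],[120,-1,0,0,0,0,0.1],[120,-1,0,0,0,0,0.1],[120,-1,0,0,0,0,0.1],[120,-1,0,0,0,0,0.1],[120,-1,0,0,0,0,0.1],[120,-1,0,0,0,0,0.1],[120,-1,0,0,0,0,0.1],[120,-1,0,0,0,0,0.1],[120,-1,0,0,0,0,0.1]]], "newtons": 30}}

```text
time: 4.7
ee_pos: [0.5309, -0.011, 0.0612]
tcp_rot: [3.2, 89.9, 2.3]
wrist_force: [-1.6, 0.9, 5.6]
opening: 0.0155
```

```bash
python3 - <<'E'
from h import *
c=snap("side","s1",(250,180,450,340),4); tell()
E
```

```text
4.75 [530.9 -11.   61.2] [ 3.7 89.9  2.8] [-0.4  0.1  5.9] 15.7
```

View pics/s1.png

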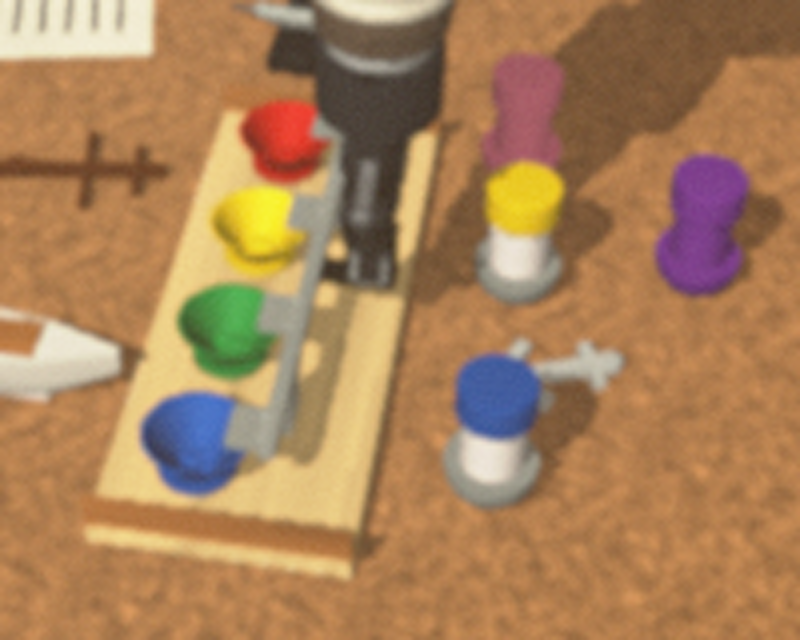

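The gripper holds the tab at about (365,265), opening 15.7 mm. I slide it left.

Emit:
{"fn": "apply_moves", "kwargs": {"rows": [[[0,5,0,0,0,0,0.1],[0,10,0,0,0,0,0.1],[0,15,0,0,0,0,0.1],[0,20,0,0,0,0,0.1],[0,25,0,0,0,0,0.1],[0,30,0,0,0,0,0.1],[0,34,0,0,0,0,0.1],[0,36,0,0,0,0,0.1],[0,38,0,0,0,0,0.1],[0,38,0,0,0,0,0.1]]]}}

```text
time: 5.75
ee_pos: [0.5315, 0.0275, 0.0612]
tcp_rot: [28.4, 89.9, 27.5]
wrist_force: [0.3, 1.1, 2.5]
opening: 0.0157
```

```bash
python3 - <<'E'
from h import *
tell()
E
```

```text
5.75 [531.5  27.5  61.2] [28.4 89.9 27.5] [0.3 1.1 2.5] 15.7
```

Emit:
{"fn": "apply_moves", "kwargs": {"rows": [[[0,2,0,0,0,0,0.1],[0,4,0,0,0,0,0.1],[0,4,0,0,0,0,0.1]]]}}

```text
time: 6.05
ee_pos: [0.5316, 0.0313, 0.0612]
tcp_rot: [2.6, 89.9, 1.7]
wrist_force: [-0.6, -3.6, 2.7]
opening: 0.0159
```

Emit:
{"fn": "apply_moves", "kwargs": {"rows": [[[0,2,0,0,0,0,0.1],[0,3,0,0,0,0,0.1],[0,3,0,0,0,0,0.1]]]}}

```text
time: 6.35
ee_pos: [0.5316, 0.0314, 0.0612]
tcp_rot: [-75.4, 89.7, -76.5]
wrist_force: [0.2, -21.8, 3.3]
opening: 0.0156
```

Hit the end stop at y = 31.4 mm (force 22 N). I relax, release and rise.

Emit:
{"fn": "apply_moves", "kwargs": {"rows": [[[0,-1,0,0,0,0,0.1],[0,-1,0,0,0,0,1],[0,-1,0,0,0,0,1],[0,-1,0,0,0,0,1],[0,-1,0,0,0,0,1],[0,-1,0,0,0,0,1],[0,-1,0,0,0,0,1],[-40,-1,0,0,0,0,1],[-80,-1,0,0,0,0,1],[-130,-1,0,0,0,0,1],[-130,-1,-40,0,0,0,1],[-130,-1,-40,0,0,0,1]]]}}

```text
time: 7.55
ee_pos: [0.4897, 0.032, 0.1933]
tcp_rot: [-57.8, 89.6, -58.8]
wrist_force: [-0.3, 1.0, -0.5]
opening: 0.0853
```

```bash
python3 - <<'E'
from h import *
c=snap("side","s2",(230,180,470,360),3); tell(); jars(c)
c=cams.camera("top"); jars(c)
go([443,-71,190],-.6)
E
```

```text
7.6 [490.7  31.9 192.1] [-62.3  89.6 -63.4] [ 0.6 -0.4 -0.9] 85.5
red 136 mean [ 447.8 -187.    88.2] circ (array([ 448.4, -189. ]), 25.0) ztop [84.2 88.8 91.1]
yellow 211 mean [442.6 -66.2  88.2] circ (array([442.9, -70.8]), 25.5) ztop [84.1 88.6 91.1]
blue 264 mean [444.5 109.6  88.6] circ (array([443. , 106.4]), 24.2) ztop [85.8 89.1 90.9]
green 462 mean [437.7 337.6  89.1] circ (array([437. , 335.2]), 24.4) ztop [86.3 89.6 91.5]
red 210 mean [ 451.1 -195.2   88.9] circ (array([ 450. , -192.7]), 23.7) ztop [86.4 89.  91.5]
yellow 334 mean [443.6 -73.7  89.2] circ (array([443.3, -73.8]), 23.2) ztop [86.7 89.2 91.9]
green 313 mean [439.7 330.9  88.6] circ (array([439.8, 330.9]), 22.9) ztop [86.  88.6 91.5]
to [443, -71, 190] shift [   1.8 -103.7  -46.3] rot [-0.007  0.002  0.006] deg 0.5
```

View pics/s2.png

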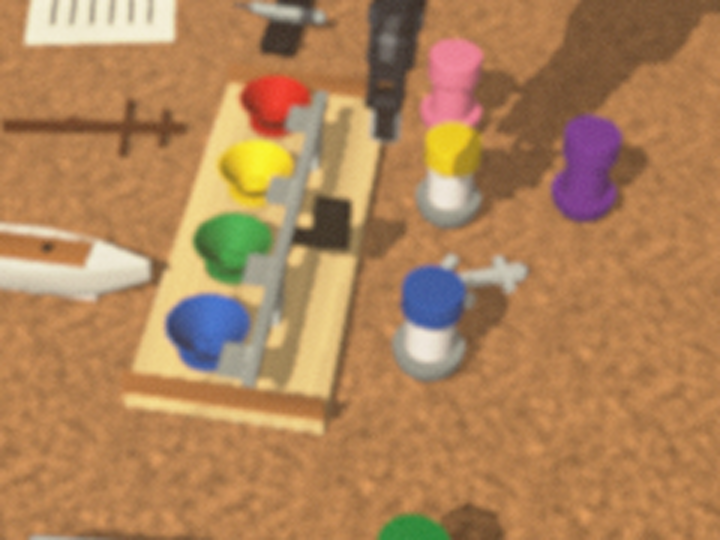

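The lock is open: tongues now lie between the cups. The yellow jar is at (443,-73).

Emit:
{"fn": "apply_moves", "kwargs": {"rows": [[[0,-40,-20,0,0,0,1],[0,-80,-40,0,0,0,1],[2,-105,-46,0,0,0,1],[2,-105,-46,0,0,0,1],[40,-105,-46,0,0,0,1],[80,-105,-46,0,0,0,1],[115,-105,-46,0,0,0,1],[128,-105,-46,0,0,0,1],[128,-105,-46,0,0,0,1],[128,-105,-46,0,0,0,1]]]}}

```text
time: 8.65
ee_pos: [0.4444, -0.0729, 0.065]
tcp_rot: [-60.0, 89.6, -61.1]
wrist_force: [-0.4, 0.0, 0.6]
opening: 0.0854
```

Emit:
{"fn": "apply_moves", "kwargs": {"rows": [[[0,0,0,0,0,0,0.3],[0,0,0,0,0,0,0.3],[0,0,0,0,0,0,0.3],[0,0,0,0,0,0,0.3],[0,0,0,0,0,0,0.3],[0,0,0,0,0,0,0.3],[0,0,0,0,0,0,0.3],[0,0,0,0,0,0,0.3]]], "newtons": 40}}

```text
time: 9.45
ee_pos: [0.4452, -0.073, 0.0664]
tcp_rot: [-46.3, 89.5, -47.3]
wrist_force: [-0.3, -0.2, 5.9]
opening: 0.0465
```

```bash
python3 - <<'E'
from h import *
c=snap("side","s3",(300,160,460,300),5); tell(); go([443,-67,195],-.6)
E
```

```text
9.5 [445.2 -73.   66.4] [-46.1  89.5 -47.1] [-0.8  0.5  6.6] 46.7
to [443, -67, 195] shift [-128.6    5.2   -1.6] rot [-0.007  0.006  0.006] deg 0.6
```

View pics/s3.png

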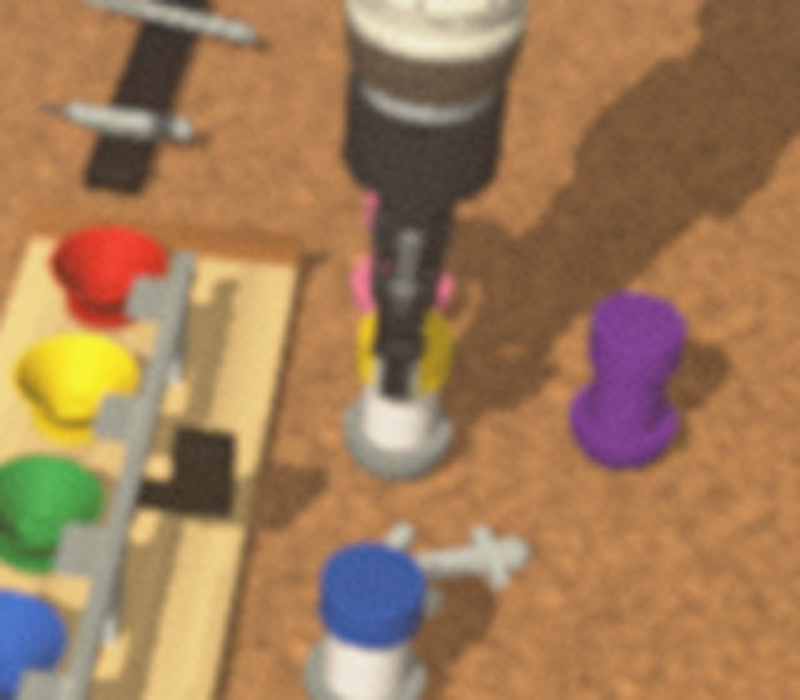

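Gripped (opening 46.7 mm). I lift and carry it over the yellow cup.

Emit:
{"fn": "apply_moves", "kwargs": {"rows": [[[-20,0,0,0,0,0,0.3],[-50,0,0,0,0,0,0.3],[-80,0,0,0,0,0,0.3],[-110,0,0,0,0,0,0.3],[-110,2,20,0,0,0,0.3],[-110,3,50,0,0,0,0.3],[-110,4,80,0,0,0,0.3],[-110,5,110,0,0,0,0.3],[-110,6,140,0,0,0,0.3],[-110,6,160,0,0,0,0.3],[-110,6,169,0,0,0,0.3],[-110,6,169,0,0,0,0.3],[-110,6,169,0,0,0,0.3]]]}}

```text
time: 10.8
ee_pos: [0.613, -0.0693, 0.1774]
tcp_rot: [-48.9, 89.6, -49.9]
wrist_force: [0.1, 0.5, -0.9]
opening: 0.0466
```

```bash
python3 - <<'E'
from h import *
c=snap("side","s4",(280,140,460,280),4); tell(); go([614,-67,100],-.6)
E
```

```text
10.85 [612.9 -69.3 177.6] [-46.9  89.5 -48. ] [-0.9 -0.1 -0.8] 46.9
to [614, -67, 100] shift [77.6  2.8  0.6] rot [-0.007  0.006  0.006] deg 0.6
```

View pics/s4.png

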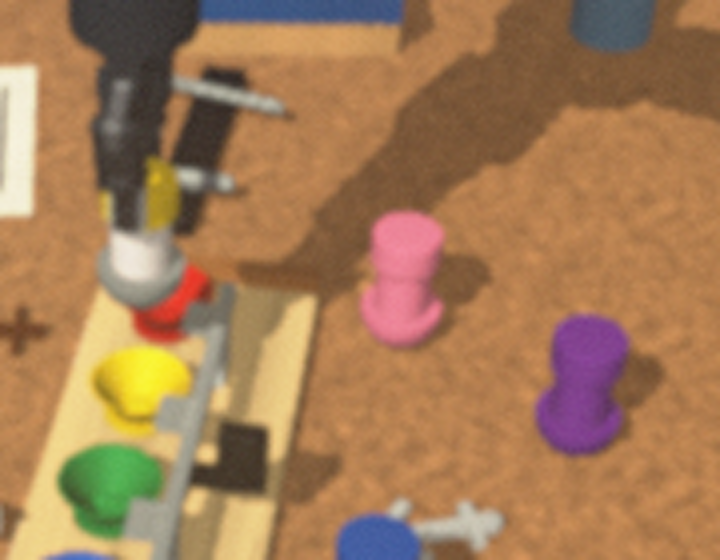

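Emit:
{"fn": "apply_moves", "kwargs": {"rows": [[[10,2,1,0.0,0,0,0.3],[30,3,1,0,0,0,0.3],[50,3,1,0,0,0,0.3],[65,3,1,0,0,0,0.3],[75,3,1,0,0,0,0.3],[80,3,1,0,0,0,0.3],[82,3,1,0,0,0,0.3],[82,3,1,0,0,0,0.3],[82,3,1,0,0,0,0.3]]]}}

```text
time: 11.75
ee_pos: [0.6148, -0.0669, 0.0964]
tcp_rot: [-42.3, 89.5, -43.3]
wrist_force: [0.5, -1.0, -1.6]
opening: 0.0466
```

```bash
python3 - <<'E'
from h import *
c=snap("side","s5",(280,140,460,280),4); tell(); go([614,-67,93],-.6)
E
```

```text
11.8 [614.7 -66.9  96.4] [-42.3  89.5 -43.3] [ 0.8 -0.5 -1.5] 46.7
to [614, -67, 93] shift [ 3.4 -0.1 -0.8] rot [-0.007  0.007  0.006] deg 0.7
```

View pics/s5.png

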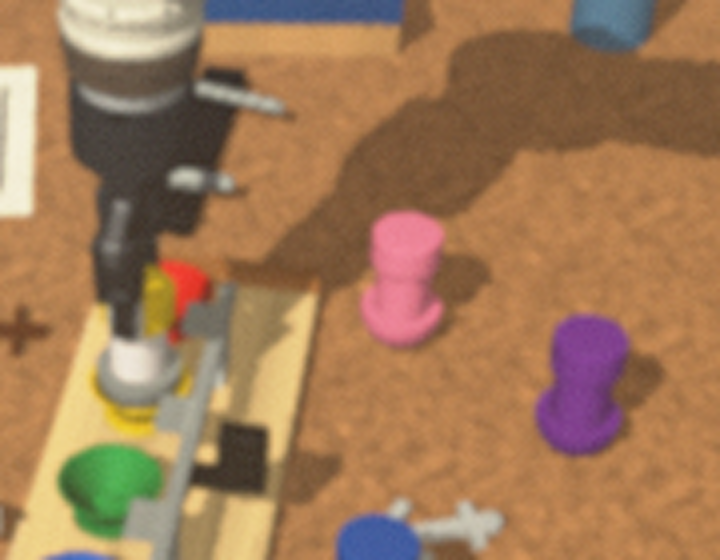

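The jar's base is inside the yellow cup, about 4 mm above its seat. I lower a little more, release and rise.

Emit:
{"fn": "apply_moves", "kwargs": {"rows": [[[2,0,-1,0,0,0,0.3],[3,0,-1,0,0,0,0.3],[3,0,-1,0,0,0,0.3],[3,0,-1,0,0,0,0.6],[3,0,-1,0,0,0,0.7],[3,0,-1,0,0,0,0.85],[3,0,-1,0,0,0,1],[3,0,-1,0,0,0,1],[3,0,-1,0,0,0,1],[-20,0,-1,0,0,0,1],[-60,0,-1,0,0,0,1],[-100,0,-1,0,0,0,1],[-110,30,-40,0,0,0,1],[-110,80,-90,0,0,0,1],[-110,110,-110,0,0,0,1],[-110,110,-110,0,0,0,1],[-110,110,-110,0,0,0,1]]]}}

```text
time: 13.5
ee_pos: [0.5056, 0.0467, 0.2057]
tcp_rot: [-36.6, 89.4, -37.5]
wrist_force: [1.1, -0.6, 0.4]
opening: 0.0855
```

```bash
python3 - <<'E'
from h import *
c=snap("side","s6",(230,160,470,330),3); tell(); jars(c,.08,.125)
c=cams.camera("top"); jars(c,.08,.125)
go([445,103,190],-.6)
E
```

```text
13.55 [506.2  45.9 205.4] [-38.7  89.4 -39.6] [ 0.8 -0.7 -0.4] 85.1
red 149 mean [ 447.5 -187.3   87.9] circ (array([ 448.2, -190.4]), 25.0) ztop [84.  88.3 91. ]
yellow 272 mean [611.6 -55.5 111.2] circ (array([611.7, -62.3]), 25.4) ztop [100.1 114.1 116.8]
blue 268 mean [444.5 109.9  88.5] circ (array([443.9, 106.7]), 23.9) ztop [84.6 89.1 91. ]
green 473 mean [427.3 347.9  89. ] circ (array([428.6, 345. ]), 25.2) ztop [86.1 89.5 91.3]
red 224 mean [ 452.4 -194.8   88.9] circ (array([ 450.6, -193.1]), 23.5) ztop [86.3 89.1 91.8]
yellow 358 mean [612.6 -65.3 115.2] circ (array([612.7, -65. ]), 23.5) ztop [112.5 115.2 117.8]
green 326 mean [429.4 341.6  88.8] circ (array([428.9, 341.6]), 23.2) ztop [86.3 88.9 91.3]
to [445, 103, 190] shift [ 14.3  56.6 -62.7] rot [-0.007  0.007  0.006] deg 0.7
```

View pics/s6.png

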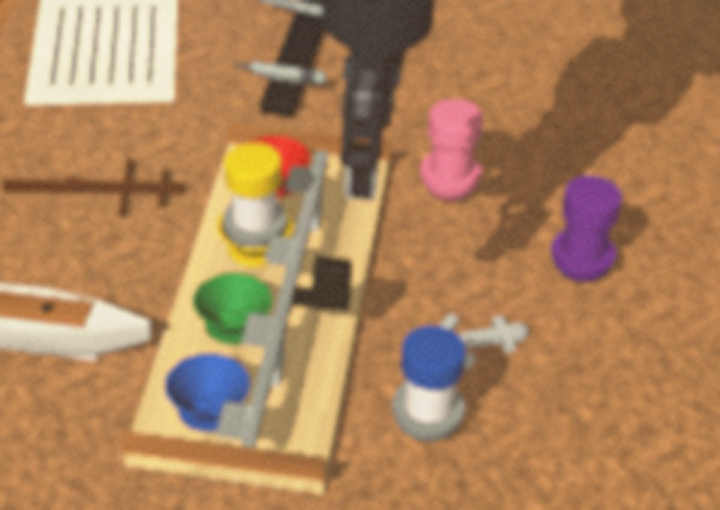

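Yellow sits upright (cap top at 115 mm, (612.6,-65)). The green jar has been knocked to (429,342). Blue is next.

Emit:
{"fn": "apply_moves", "kwargs": {"rows": [[[14,30,-30,-0.007,0.007,0.006,1],[14,56,-62,-0.007,0.007,0.006,1],[14,56,-62,-0.007,0.007,0.006,1],[14,56,-62,-0.007,0.007,0.006,1],[50,56,-62,-0.007,0.007,0.006,1],[90,56,-62,-0.007,0.007,0.006,1],[125,56,-62,-0.007,0.007,0.006,1],[139,56,-62,-0.007,0.007,0.006,1],[139,56,-62,-0.007,0.007,0.006,1],[139,56,-62,-0.007,0.007,0.006,1]]]}}

```text
time: 14.6
ee_pos: [0.4476, 0.1012, 0.0666]
tcp_rot: [-4.3, 89.9, -5.0]
wrist_force: [-0.3, -0.0, -0.2]
opening: 0.0855
```

Emit:
{"fn": "apply_moves", "kwargs": {"rows": [[[0,0,0,0,0,0,0.3],[0,0,0,0,0,0,0.3],[0,0,0,0,0,0,0.3],[0,0,0,0,0,0,0.3],[0,0,0,0,0,0,0.3],[0,0,0,0,0,0,0.3],[0,0,0,0,0,0,0.3],[0,0,0,0,0,0,0.3]]], "newtons": 40}}

```text
time: 15.4
ee_pos: [0.4485, 0.1015, 0.0682]
tcp_rot: [5.9, 89.8, 5.2]
wrist_force: [0.5, 0.1, 6.1]
opening: 0.0466
```

```bash
python3 - <<'E'
from h import *
tell(); go([445,103,180],-.6);go([614.6,125,180],-.6)
E
```

```text
15.4 [448.5 101.5  68.2] [ 5.9 89.8  5.2] [0.5 0.1 6.1] 46.6
to [445, 103, 180] shift [-111.8    1.5   -3. ] rot [-0.001  0.004 -0.   ] deg 0.2
to [614.6, 125, 180] shift [-111.1   25.4  166.3] rot [-0.001  0.004 -0.   ] deg 0.2
```

Emit:
{"fn": "apply_moves", "kwargs": {"rows": [[[-20,0,0,0,0,0,0.3],[-50,0,0,0,0,0,0.3],[-80,0,0,0,0,0,0.3],[-110,0,0,0,0,0,0.3],[-110,4,20,0,0,0,0.3],[-110,8,50,0,0,0,0.3],[-110,12,80,0,0,0,0.3],[-110,18,110,0,0,0,0.3],[-110,24,140,0,0,0,0.3],[-110,25,160,0,0,0,0.3],[-110,25,169,0,0,0,0.3],[-110,25,169,0,0,0,0.3],[-110,25,169,0,0,0,0.3]]]}}

```text
time: 16.7
ee_pos: [0.6166, 0.1244, 0.179]
tcp_rot: [5.2, 89.8, 4.5]
wrist_force: [-0.5, 0.3, -2.1]
opening: 0.0464
```

```bash
python3 - <<'E'
from h import *
c=snap("side","s7",(230,160,470,330),3); tell(); go([617,125.5,96],-.6)
E
```

```text
16.75 [616.5 124.5 179.2] [ 6.4 89.8  5.7] [ 0.8 -0.4 -2.1] 46.0
to [617, 125.5, 96] shift [83.3  1.   0.1] rot [-0.001  0.004 -0.   ] deg 0.2
```

View pics/s7.png

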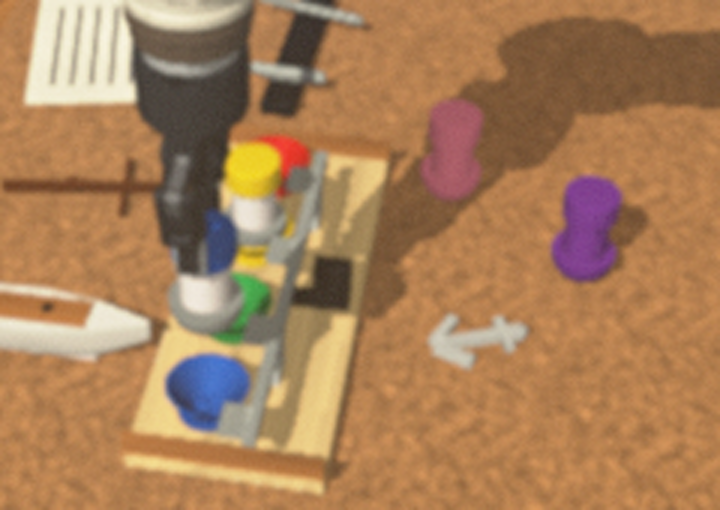

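The blue jar is held upright above its cup, so I lower it.

Emit:
{"fn": "apply_moves", "kwargs": {"rows": [[[10,1,0,0.0,0,0,0.3],[30,1,0,0,0,0,0.3],[50,1,0,0,0,0,0.3],[65,1,0,0,0,0,0.3],[75,1,0,0,0,0,0.3],[80,1,0,0,0,0,0.3],[83,1,0,0,0,0,0.3],[83,1,0,0,0,0,0.3]]]}}

```text
time: 17.55
ee_pos: [0.6171, 0.1255, 0.0967]
tcp_rot: [7.3, 89.7, 6.7]
wrist_force: [0.5, -0.2, -0.8]
opening: 0.0468
```

```bash
python3 - <<'E'
from h import *
c=snap("side","s8",(230,160,470,330),3); tell()
E
```

```text
17.6 [617.1 125.5  96.9] [ 7.6 89.7  7. ] [-0.4  0.7 -1.6] 46.6
```

View pics/s8.png

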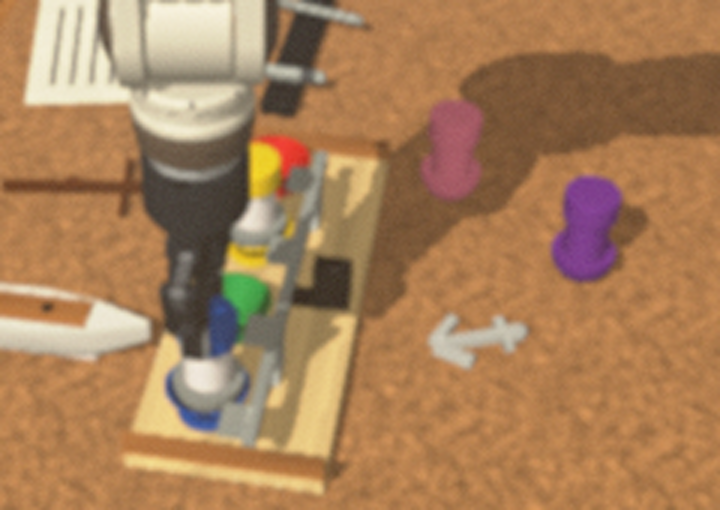

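Emit:
{"fn": "apply_moves", "kwargs": {"rows": [[[2,0,0,0,0,0,0.3],[2,0,0,0,0,0,0.3],[2,0,0,0,0,0,0.6],[2,0,0,0,0,0,0.7],[2,0,0,0,0,0,0.85],[2,0,0,0,0,0,1],[2,0,0,0,0,0,1],[2,0,0,0,0,0,1],[-20,0,0,0,0,0,1],[-60,0,0,0,0,0,1],[-100,0,0,0,0,0,1],[-110,30,-40,0,0,0,1],[-110,80,-90,0,0,0,1],[-110,120,-130,0,0,0,1],[-110,120,-130,0,0,0,1],[-110,120,-130,0,0,0,1]]]}}

```text
time: 19.2
ee_pos: [0.4858, 0.2492, 0.207]
tcp_rot: [16.3, 89.7, 15.9]
wrist_force: [0.3, 0.3, 0.8]
opening: 0.0852
```

```bash
python3 - <<'E'
from h import *
c=snap("side","s9",(230,160,470,400),2.5); tell(); jars(c,.08,.125)
c=cams.camera("top"); jars(c,.08,.125)
go([429,341.5,190],-.6)
E
```

```text
19.25 [487.  248.1 206.8] [10.5 89.7 10. ] [-0.3  0.1 -0.4] 85.2
red 60 mean [ 439.6 -182.8   87.3] circ (array([ 439.4, -186.4]), 22.6) ztop [82.6 88.1 90.5]
yellow 274 mean [611.7 -55.6 111.2] circ (array([611., -62.]), 26.0) ztop [ 99.7 114.2 116.7]
blue 295 mean [615.7 132.2 113.5] circ (array([615. , 127.3]), 24.9) ztop [106.4 115.  117.3]
green 468 mean [427.1 348.   89.2] circ (array([426.9, 345.5]), 24.4) ztop [86.5 89.6 91.6]
red 190 mean [ 449.7 -193.5   89.2] circ (array([ 449.6, -192.8]), 23.5) ztop [86.5 89.3 91.7]
yellow 350 mean [612.5 -65.1 115.1] circ (array([612.8, -65. ]), 23.7) ztop [112.6 115.1 117.7]
blue 320 mean [618.2 122.5 115. ] circ (array([618.6, 122.7]), 22.4) ztop [112.2 115.  117.8]
to [429, 341.5, 190] shift [ 16.3  93.6 -59.8] rot [ 0.001  0.006 -0.001] deg 0.3
```

View pics/s9.png

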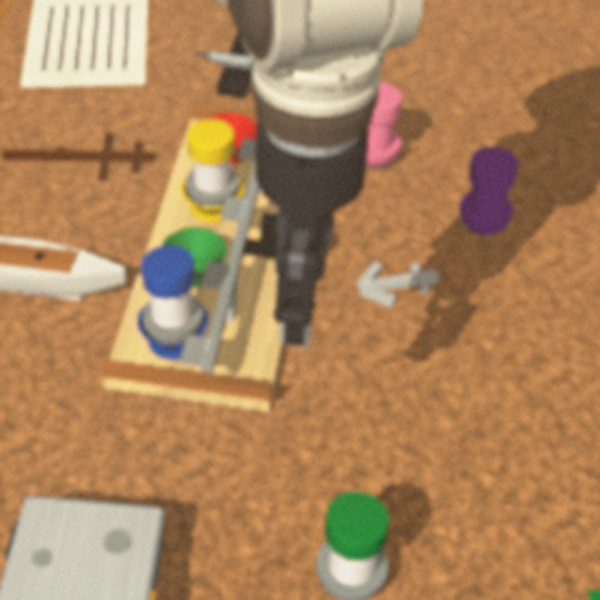

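Emit:
{"fn": "apply_moves", "kwargs": {"rows": [[[14,40,-25,0,0.006,0,1],[14,80,-55,0,0.006,0,1],[14,94,-59,0,0.006,0,1],[14,94,-60,0,0.006,0,1],[14,94,-60,0,0.006,0,1],[50,94,-60,0,0.006,0,1],[90,94,-60,0,0.006,0,1],[125,94,-60,0,0.006,0,1],[140,94,-60,0,0.006,0,1],[140,94,-60,0,0.006,0,1],[140,94,-60,0,0.006,0,1]]]}}

```text
time: 20.4
ee_pos: [0.4305, 0.3418, 0.0679]
tcp_rot: [67.5, 89.9, 66.9]
wrist_force: [0.5, -0.7, -0.4]
opening: 0.0851
```

```bash
python3 - <<'E'
from h import *
c=snap("side","s10",(300,260,440,400),4); tell(); jars(c,.08,.125)
c=cams.camera("top"); jars(c,.08,.125)
E
```

```text
20.45 [430.7 342.3  68.5] [56.1 89.8 55.5] [0.5 1.7 1. ] 85.2
yellow 274 mean [611.7 -55.5 111. ] circ (array([612.8, -62.1]), 26.9) ztop [ 99.1 113.9 116.9]
blue 291 mean [615.9 132.2 113.6] circ (array([615.2, 126.7]), 24.2) ztop [106.1 115.1 117.3]
green 74 mean [411.  352.8  89.4] circ (array([414.3, 362.1]), 32.0) ztop [85.2 89.2 92.2]
red 176 mean [ 451.4 -197.4   89.1] circ (array([ 449.7, -193.7]), 23.7) ztop [86.1 89.1 92.1]
yellow 359 mean [612.6 -65.3 115.1] circ (array([612.9, -65.3]), 23.9) ztop [112.6 115.2 117.7]
blue 323 mean [618.2 122.6 114.9] circ (array([618. , 122.8]), 22.8) ztop [112.4 114.9 117.7]
```

View pics/s10.png

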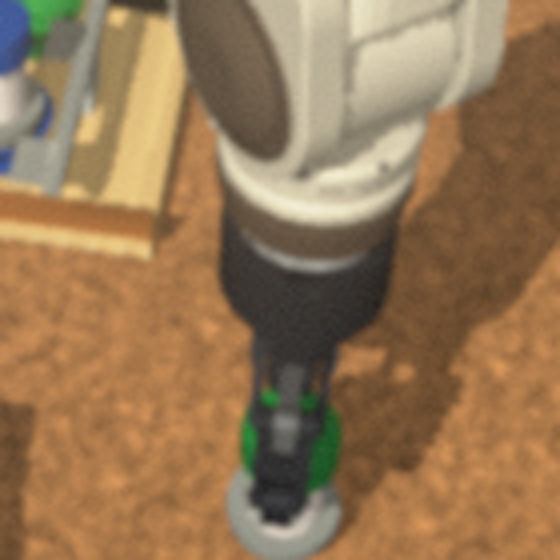

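Emit:
{"fn": "apply_moves", "kwargs": {"rows": [[[0,0,0,0,0,0,0.3],[0,0,0,0,0,0,0.3],[0,0,0,0,0,0,0.3],[0,0,0,0,0,0,0.3],[0,0,0,0,0,0,0.3],[0,0,0,0,0,0,0.3],[0,0,0,0,0,0,0.3],[0,0,0,0,0,0,0.3]]], "newtons": 40}}

```text
time: 21.3
ee_pos: [0.4311, 0.3429, 0.0698]
tcp_rot: [47.5, 89.7, 46.9]
wrist_force: [-0.6, 0.3, 4.7]
opening: 0.0468
```

```bash
python3 - <<'E'
from h import *
tell(); go([429,343,200],-.6);go([480,29,200],-.6);go([616,29.5,200],-.6)
E
```

```text
21.3 [431.1 342.9  69.8] [47.5 89.7 46.9] [-0.6  0.3  4.7] 46.8
to [429, 343, 200] shift [-130.2    0.6   -1.7] rot [ 0.     0.003 -0.004] deg 0.3
to [480, 29, 200] shift [-131.2 -312.9   52.5] rot [ 0.     0.003 -0.004] deg 0.3
to [616, 29.5, 200] shift [-130.8 -311.   188.5] rot [ 0.     0.003 -0.004] deg 0.3
```

Emit:
{"fn": "apply_moves", "kwargs": {"rows": [[[-20,0,0,0,0,0,0.3],[-50,0,0,0,0,0,0.3],[-90,0,0,0,0,0,0.3],[-130,0,0,0,0,0,0.3],[-130,-20,5,0,0,0,0.3],[-130,-50,10,0,0,0,0.3],[-130,-85,15,0,0,0,0.3],[-130,-120,20,0,0,0,0.3],[-130,-155,25,0,0,0,0.3],[-130,-190,30,0,0,0,0.3],[-130,-225,35,0,0,0,0.3],[-130,-260,40,0,0,0,0.3],[-130,-290,45,0,0,0,0.3],[-130,-308,52,0,0,0,0.3],[-130,-312,52,0,0,0,0.3],[-130,-312,52,0,0,0,0.3]]]}}

```text
time: 22.9
ee_pos: [0.4793, 0.0296, 0.1987]
tcp_rot: [53.1, 89.7, 52.5]
wrist_force: [0.1, 0.1, -1.2]
opening: 0.0466
```

```bash
python3 - <<'E'
from h import *
c=snap("side","s11",(230,140,470,330),3); tell(); go([616,29.5,180],-.6)
E
```

```text
22.95 [479.3  30.2 198.7] [52.6 89.7 52. ] [ 0.3  0.1 -2.6] 46.9
to [616, 29.5, 180] shift [ 19.1   0.6 136.7] rot [ 0.     0.003 -0.004] deg 0.3
```

View pics/s11.png

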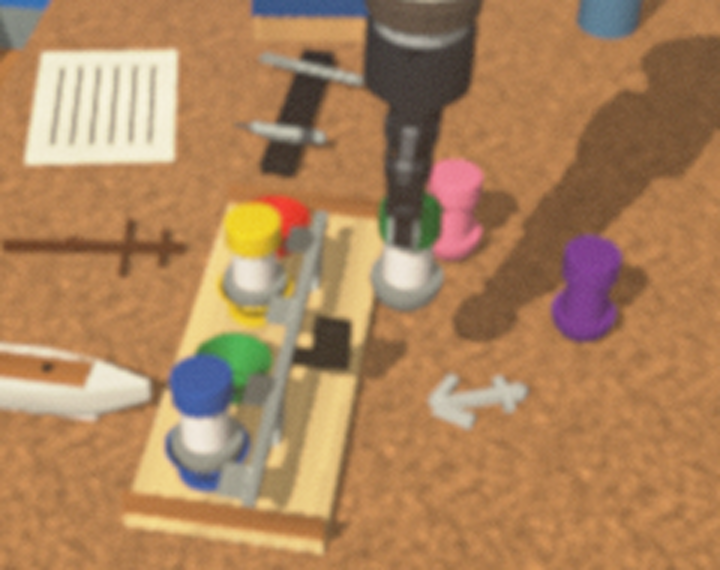

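The blue jar leans slightly, away from the robot and to the right; I'll correct that later. Green is carried upright, so I place it now.

Emit:
{"fn": "apply_moves", "kwargs": {"rows": [[[0,0,20,0,0,0,0.3],[5,0,50,0,0,0,0.3],[10,0,85,0,0,0,0.3],[15,0,115,0,0,0,0.3],[19,0,133,0,0,0,0.3],[19,0,137,0,0,0,0.3],[19,0,137,0,0,0,0.3],[40,0,137,0,0,0,0.3],[65,0,137,0,0,0,0.3],[85,0,137,0,0,0,0.3],[95,0,137,0,0,0,0.3],[99,0,137,0,0,0,0.3],[99,0,137,0,0,0,0.3],[99,0,137,0,0,0,0.3]]]}}

```text
time: 24.35
ee_pos: [0.6169, 0.0293, 0.1015]
tcp_rot: [40.8, 89.6, 40.2]
wrist_force: [-0.3, 0.0, -0.8]
opening: 0.0465
```

```bash
python3 - <<'E'
from h import *
c=snap("side","s12",(230,160,470,330),3); tell(); go([616,29.5,95.6],-.6)
E
```

```text
24.4 [617.   29.3 101.5] [40.1 89.6 39.5] [ 0.6  0.3 -1.6] 46.8
to [616, 29.5, 95.6] shift [ 5.9  0.2 -1.1] rot [ 0.     0.005 -0.004] deg 0.4
```

View pics/s12.png

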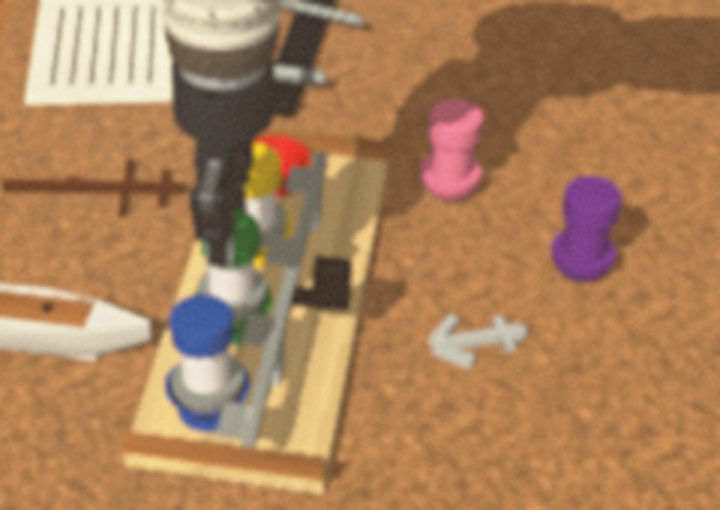

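Emit:
{"fn": "apply_moves", "kwargs": {"rows": [[[3,0,-1,0,0.005,-0.004,0.3],[5,0,-1,0,0.005,-0.004,0.3],[6,0,-1,0,0.005,-0.004,0.3],[6.5,0,-1,0,0.005,-0.004,0.3],[6.5,0,-1,0,0.005,-0.004,0.3]]]}}

```text
time: 24.9
ee_pos: [0.6167, 0.0295, 0.096]
tcp_rot: [17.0, 89.9, 16.4]
wrist_force: [-0.1, 1.6, 4.4]
opening: 0.0468
```

Emit:
{"fn": "apply_moves", "kwargs": {"rows": [[[0.5,0,0,0,0,0,0.3],[1,0,0,0,0,0,0.3],[1,0,0,0,0,0,0.3]]]}}

```text
time: 25.2
ee_pos: [0.6169, 0.0296, 0.0958]
tcp_rot: [14.9, 89.8, 14.4]
wrist_force: [-0.4, 1.4, 6.6]
opening: 0.0465
```

Contact with the cup. I release and rise.

Emit:
{"fn": "apply_moves", "kwargs": {"rows": [[[0,0,0,0,0,0,0.55],[0,0,0,0,0,0,0.6],[0,0,0,0,0,0,0.7],[0,0,0,0,0,0,0.8],[0,0,0,0,0,0,0.9],[0,0,0,0,0,0,0.9],[-20,0,0,0,0,0,0.9],[-60,0,0,0,0,0,0.9],[-100,0,0,0,0,0,0.9],[-110,0,-40,0,0,0,0.9],[-110,0,-90,0,0,0,0.9],[-110,0,-140,0,0,0,0.9],[-110,0,-170,0,0,0,0.9],[-110,0,-170,0,0,0,0.9]]]}}

```text
time: 26.6
ee_pos: [0.4439, 0.0313, 0.2065]
tcp_rot: [11.5, 89.7, 10.9]
wrist_force: [1.8, 0.3, -0.2]
opening: 0.0771
```

```bash
cat >> h.py <<'E'
def tops(c):
    P=cloud(c)
    for col,k in (("yellow",-66),("green",30),("blue",125)):
        m,_=mask(c,col,.08,.13,(.55,.70),(k/1000-.05,k/1000+.05)); Q=P[m]*1000
        if len(Q)<50: print(col,"few",len(Q)); continue
        Q=Q[Q[:,2]>np.percentile(Q[:,2],60)-5]
        ce=np.array(cv2.minEnclosingCircle(Q[:,:2].astype(np.float32))[0]); S=Q[np.linalg.norm(Q[:,:2]-Q[:,:2].mean(0),axis=1)<19]
        A=np.c_[S[:,:2]-S[:,:2].mean(0),np.ones(len(S))]; s=np.linalg.lstsq(A,S[:,2],rcond=None)[0]
        print(col,len(Q),"mean",np.round(Q.mean(0),1),"circ",np.round(ce,1),"lean(x,y)",np.round(-s[:2],3))
E
python3 - <<'E'
from h import *
c=snap("side","s13",(230,160,470,330),3); tell(); tops(c)
for i in range(2):
    c=snap("top","t13",(230,150,430,290),4); tops(c)
E
```

```text
26.65 [445.7  31.3 206.3] [10.2 89.7  9.6] [ 1.1 -0.4 -0.6] 77.1
yellow 193 mean [611.8 -59.9 115. ] circ [611.4 -61.6] lean(x,y) [0.005 0.015]
green 202 mean [611.9  36.2 115.3] circ [610.9  33.8] lean(x,y) [-0.013  0.03 ]
blue 238 mean [616.3 129.9 115.3] circ [617.  126.7] lean(x,y) [ 0.057 -0.006]
yellow 344 mean [612.4 -65.5 115.3] circ [612.8 -65.2] lean(x,y) [ 0.02  -0.012]
green 226 mean [614.3  29.2 115.5] circ [614.5  30. ] lean(x,y) [-0.005  0.018]
blue 311 mean [618.2 122.7 115. ] circ [617.9 122.5] lean(x,y) [ 0.068 -0.035]
yellow 348 mean [612.6 -65.4 115.5] circ [612.9 -65.3] lean(x,y) [0.003 0.026]
green 228 mean [613.5  28.4 115.4] circ [613.2  29.7] lean(x,y) [0.008 0.019]
blue 312 mean [617.7 122.6 115.3] circ [617.9 122.4] lean(x,y) [ 0.042 -0.037]
```

View pics/s13.png

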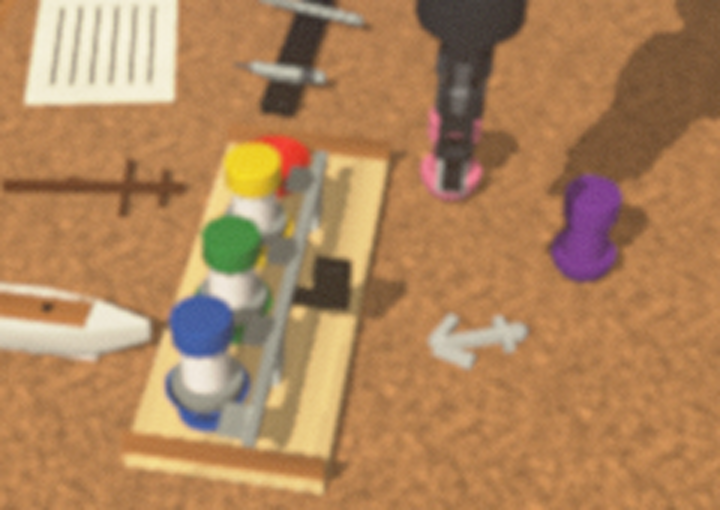

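View pics/t13.png

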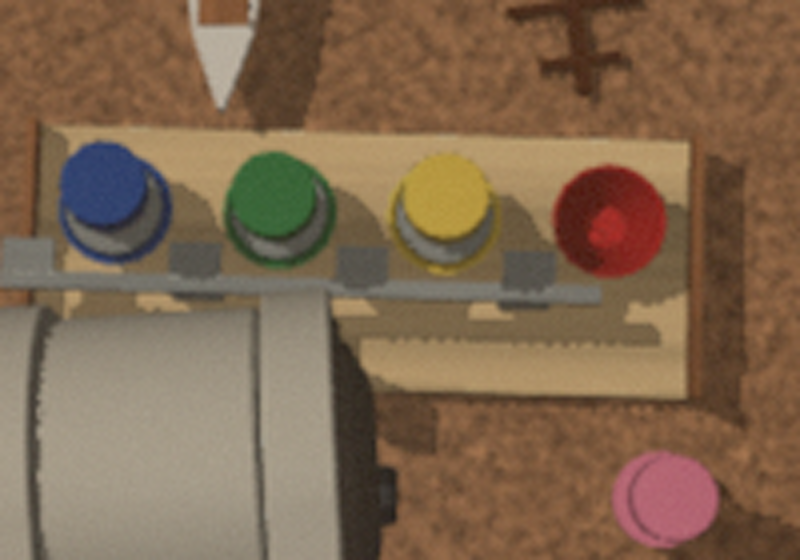

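Yellow and green are upright. Blue leans about 0.06 rad (+x, -y), within limits, but I'll straighten it for a safe lock pass by regripping the cap and pulling it back a little.

```bash
python3 - <<'E'
from h import *
tell(); go([617,125,205],-.6); go([617,125,97],-.6)
E
```

```text
26.75 [447.1  31.3 205.7] [11.1 89.8 10.5] [-0.3 -0.2 -0.3] 76.8
to [617, 125, 205] shift [  1.4  95.4 168.9] rot [ 0.     0.004 -0.001] deg 0.2
to [617, 125, 97] shift [109.4  95.4 168.5] rot [ 0.     0.004 -0.001] deg 0.2
```

Emit:
{"fn": "apply_moves", "kwargs": {"rows": [[[1,20,40,0,0.004,0,1],[1,50,80,0,0.004,0,1],[1,80,130,0,0.004,0,1],[1,95,165,0,0.004,0,1],[1,95,169,0,0.004,0,1],[1,95,169,0,0.004,0,1],[1,95,169,0,0.004,0,1],[40,95,169,0,0.004,0,1],[75,95,169,0,0.004,0,1],[100,95,169,0,0.004,0,1],[109,95,169,0,0.004,0,1],[109,95,169,0,0.004,0,1],[109,95,169,0,0.004,0,1]]]}}

```text
time: 28.05
ee_pos: [0.6179, 0.1245, 0.0997]
tcp_rot: [26.8, 89.8, 26.2]
wrist_force: [-0.5, 0.0, 1.2]
opening: 0.0853
```

Emit:
{"fn": "apply_moves", "kwargs": {"rows": [[[0,0,0,0,0,0,0.3],[0,0,0,0,0,0,0.3],[0,0,0,0,0,0,0.3],[0,0,0,0,0,0,0.3],[0,0,0,0,0,0,0.3],[0,0,0,0,0,0,0.3],[0,0,0,0,0,0,0.3]]], "newtons": 20}}

```text
time: 28.75
ee_pos: [0.6186, 0.1246, 0.1008]
tcp_rot: [19.7, 89.7, 19.1]
wrist_force: [0.6, -1.2, 6.8]
opening: 0.0468
```

```bash
python3 - <<'E'
from h import *
tell()
for i in range(2):
    c=snap("side","s14",(230,160,470,330),3); tops(c)
E
```

```text
28.75 [618.6 124.6 100.8] [19.7 89.7 19.1] [ 0.6 -1.2  6.8] 46.8
yellow 109 mean [603.4 -60.8 115.3] circ [605.4 -64.6] lean(x,y) [-0.054  0.029]
green 96 mean [603.5  36.7 115.4] circ [608.5  34.6] lean(x,y) [-0.037  0.053]
blue few 44
yellow 111 mean [603.5 -60.7 115. ] circ [607.6 -62.5] lean(x,y) [-0.045  0.007]
green 102 mean [603.1  36.8 115.1] circ [604.8  34.9] lean(x,y) [-0.029  0.043]
blue few 41
```

View pics/s14.png

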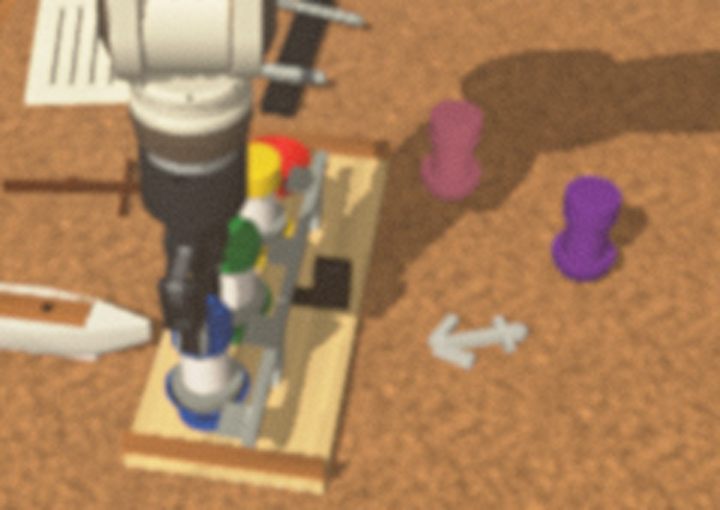

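Now pull back 4 mm in x, then release.

Emit:
{"fn": "apply_moves", "kwargs": {"rows": [[[0,0,-2,0,0,0,0.3],[0,0,-4,0,0,0,0.3],[0,0,-4,0,0,0,0.3],[0,0,-4,0,0,0,0.55],[0,0,-4,0,0,0,0.6],[0,0,-4,0,0,0,0.7],[0,0,-4,0,0,0,0.8],[0,0,-4,0,0,0,1],[0,0,-4,0,0,0,1],[-20,0,-4,0,0,0,1],[-60,0,-4,0,0,0,1],[-100,0,-4,0,0,0,1],[-110,-20,-40,0,0,0,1],[-110,-50,-90,0,0,0,1],[-110,-80,-140,0,0,0,1],[-110,-90,-170,0,0,0,1],[-110,-90,-170,0,0,0,1]]]}}

```text
time: 30.55
ee_pos: [0.4429, 0.0347, 0.2108]
tcp_rot: [15.8, 89.7, 15.1]
wrist_force: [1.3, 0.5, 0.0]
opening: 0.0852
```

```bash
python3 - <<'E'
from h import *
c=snap("side","s15",(230,160,470,330),3); tell(); tops(c)
for i in range(2):
    c=snap("top","t15",(230,150,430,290),4); tops(c)
go([531,31,205],-.6); go([531,31,61],-.6)
E
```

```text
30.6 [445.4  35.4 210.9] [15.3 89.6 14.6] [0.3 0.5 0.3] 85.5
yellow 198 mean [611.6 -59.7 114.8] circ [612.1 -61.7] lean(x,y) [0.023 0.043]
green 204 mean [612.   36.4 115.3] circ [611.4  33.3] lean(x,y) [-0.017  0.032]
blue 235 mean [616.4 129.8 115.4] circ [619.4 127.4] lean(x,y) [0.063 0.009]
yellow 345 mean [612.5 -65.3 115.3] circ [613.  -65.2] lean(x,y) [0.012 0.008]
green 246 mean [614.4  28.5 115.4] circ [612.7  29.6] lean(x,y) [ 0.016 -0.007]
blue 317 mean [618.1 122.7 115.2] circ [618.3 122.7] lean(x,y) [ 0.038 -0.022]
yellow 350 mean [612.7 -65.1 115.5] circ [613.  -65.1] lean(x,y) [0.031 0.009]
green 244 mean [614.6  27.9 115.5] circ [613.7  28.9] lean(x,y) [-0.027  0.004]
blue 321 mean [618.3 122.4 115. ] circ [618.3 122.4] lean(x,y) [ 0.032 -0.047]
to [531, 31, 205] shift [ 5.9 -4.3 83.5] rot [-0.     0.006 -0.002] deg 0.4
to [531, 31, 61] shift [149.9  -4.6  82.6] rot [-0.     0.006 -0.002] deg 0.4
```

View pics/s15.png

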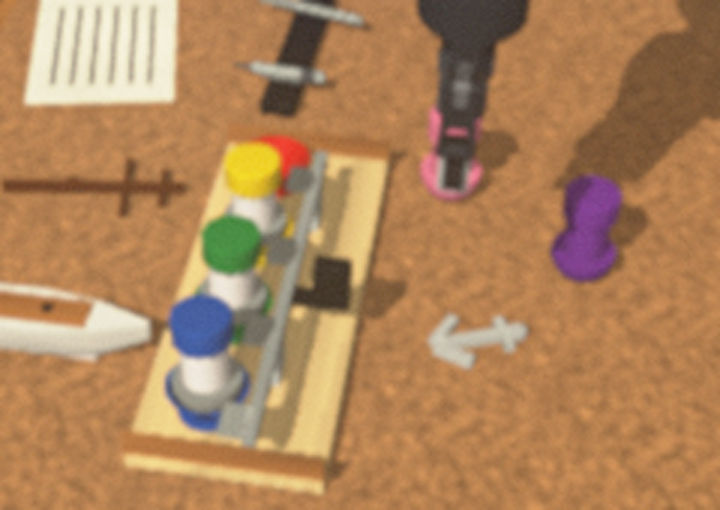

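View pics/t15.png

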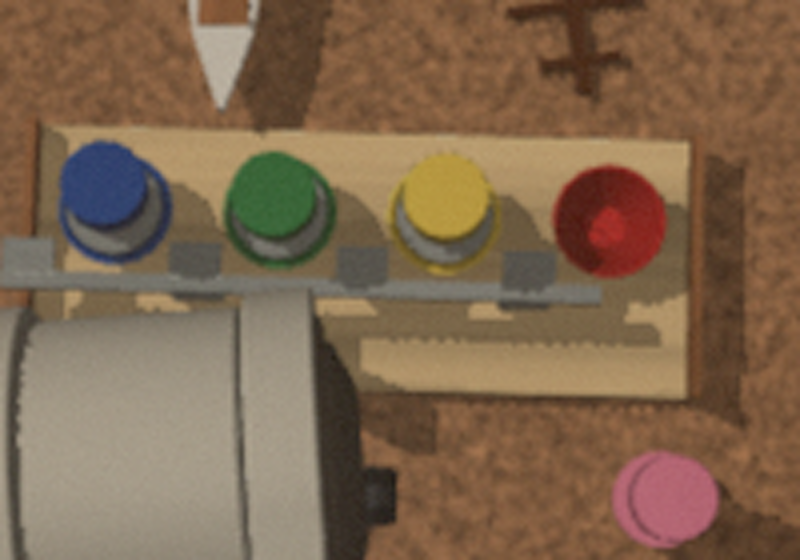

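Blue's small lean (about 0.05 rad) is unchanged. It is well within 0.15 rad and the tongue clearance, so I lock now and watch the force.

Emit:
{"fn": "apply_moves", "kwargs": {"rows": [[[6,-4,40,0,0.006,0,1],[6,-4,80,0,0.006,0,1],[6,-4,83,0,0.006,0,1],[6,-4,83,0,0.006,0,1],[6,-4,83,0,0.006,0,1],[45,-4,83,0,0.006,0,1],[85,-4,83,0,0.006,0,1],[120,-4,83,0,0.006,0,1],[145,-4,83,0,0.006,0,1],[150,-4,83,0,0.006,0,1],[150,-4,83,0,0.006,0,1]]]}}

```text
time: 31.8
ee_pos: [0.5309, 0.0317, 0.0613]
tcp_rot: [90.3, 89.9, 89.7]
wrist_force: [0.0, -0.7, 0.7]
opening: 0.0853
```

Emit:
{"fn": "apply_moves", "kwargs": {"rows": [[[0,0,0,0,0,0,0.1],[0,0,0,0,0,0,0.1],[0,0,0,0,0,0,0.1],[0,0,0,0,0,0,0.1],[0,0,0,0,0,0,0.1],[0,0,0,0,0,0,0.1],[0,0,0,0,0,0,0.1],[0,0,0,0,0,0,0.1],[0,0,0,0,0,0,0.1],[0,0,0,0,0,0,0.1]]], "newtons": 30}}

```text
time: 32.8
ee_pos: [0.5312, 0.0313, 0.0618]
tcp_rot: [56.7, 89.9, 56.1]
wrist_force: [-1.0, -4.9, 4.8]
opening: 0.0156
```

Emit:
{"fn": "apply_moves", "kwargs": {"rows": [[[0,-3,0,0,0,0,0.1],[0,-6,0,0,0,0,0.1],[0,-10,0,0,0,0,0.1],[0,-14,0,0,0,0,0.1],[0,-17,0,0,0,0,0.1],[0,-20,0,0,0,0,0.1],[0,-20,0,0,0,0,0.1]]]}}

```text
time: 33.5
ee_pos: [0.5308, 0.0107, 0.0618]
tcp_rot: [45.6, 90.0, 45.0]
wrist_force: [-2.6, -1.4, 4.8]
opening: 0.0156
```

```bash
python3 - <<'E'
from h import *
tell(); c=snap("side","s16",(230,160,470,330),3); tops(c)
E
```

```text
33.5 [530.8  10.7  61.8] [45.6 90.  45. ] [-2.6 -1.4  4.8] 15.6
yellow 193 mean [611.9 -59.9 115.1] circ [613.  -61.1] lean(x,y) [-0.002  0.031]
green 203 mean [611.8  36.2 115.1] circ [613.3  35. ] lean(x,y) [0.001 0.039]
blue 239 mean [616.6 129.8 115.2] circ [618.6 127.5] lean(x,y) [ 0.046 -0.011]
```

View pics/s16.png

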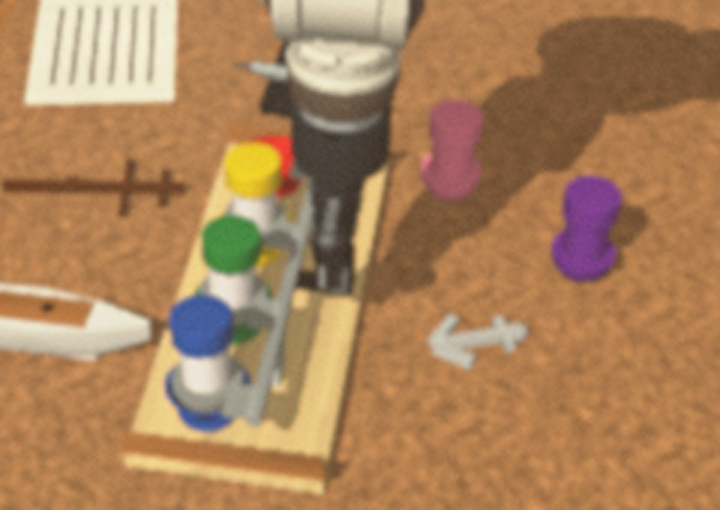

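Jars are undisturbed and the force is low. I continue; the locked stop should be near y = -16.6.

Emit:
{"fn": "apply_moves", "kwargs": {"rows": [[[0,-4,0,0,0,0,0.1],[0,-8,0,0,0,0,0.1],[0,-12,0,0,0,0,0.1],[0,-16,0,0,0,0,0.1],[0,-20,0,0,0,0,0.1],[0,-23,0,0,0,0,0.1],[0,-25,0,0,0,0,0.1],[0,-25,0,0,0,0,0.1]]]}}

```text
time: 34.35
ee_pos: [0.5304, -0.0149, 0.0618]
tcp_rot: [-38.1, 90.0, -38.8]
wrist_force: [-3.5, 0.7, 4.2]
opening: 0.0153
```

Emit:
{"fn": "apply_moves", "kwargs": {"rows": [[[0,-2,0,0,0,0,0.1],[0,-4,0,0,0,0,0.1],[0,-4,0,0,0,0,0.1]]]}}

```text
time: 34.65
ee_pos: [0.5304, -0.0168, 0.0618]
tcp_rot: [85.7, 89.7, 85.1]
wrist_force: [-3.0, 17.6, 5.2]
opening: 0.0156
```

```bash
python3 - <<'E'
from h import *
tell(); c=snap("side","s17",(230,160,470,330),3); tops(c)
E
```

```text
34.65 [530.4 -16.8  61.8] [85.7 89.7 85.1] [-3.  17.6  5.2] 15.6
yellow 192 mean [612.2 -60.1 115. ] circ [608.9 -63.8] lean(x,y) [0.011 0.044]
green 203 mean [611.5  36.6 115.2] circ [611.9  34.6] lean(x,y) [-0.024  0.057]
blue 230 mean [616.7 129.6 115.5] circ [615.1 127. ] lean(x,y) [ 0.049 -0.018]
```

End stop reached at y = -16.8 (48.2 mm of travel, 17.6 N). I relax, release and retreat.

Emit:
{"fn": "apply_moves", "kwargs": {"rows": [[[0,1,0,0,0,0,0.1],[0,1,0,0,0,0,1],[0,1,0,0,0,0,1],[0,1,0,0,0,0,1],[0,1,0,0,0,0,1],[0,1,0,0,0,0,1],[0,1,0,0,0,0,1],[-40,1,0,0,0,0,1],[-80,1,0,0,0,0,1],[-130,1,0,0,0,0,1],[-150,1,-60,0,0,0,1],[-150,1,-110,0,0,0,1],[-150,1,-160,0,0,0,1],[-150,1,-180,0,0,0,1],[-150,1,-180,0,0,0,1],[-150,1,-180,0,0,0,1]]]}}

```text
time: 36.3
ee_pos: [0.3504, -0.0146, 0.2123]
tcp_rot: [57.5, 89.7, 56.9]
wrist_force: [-0.1, 1.4, 0.1]
opening: 0.0853
```

```bash
python3 - <<'E'
from h import *
tell(); c=snap("side","s18",(230,160,470,330),3); tops(c)
c=snap("top","t18",(230,150,430,290),4); tops(c)
P=cloud(c); h=cv2.cvtColor(c["pixels"],cv2.COLOR_RGB2HSV)
m=(h[...,2]<60)&(P[...,2]>.07)&(P[...,2]<.105)&(P[...,0]>.5)&(P[...,0]<.65)&(abs(P[...,1])<.2)
print("tab",m.sum(),np.round(P[m].mean(0)*1000,1) if m.any() else '')
E
```

```text
36.3 [350.4 -14.6 212.3] [57.5 89.7 56.9] [-0.1  1.4  0.1] 85.3
yellow 193 mean [611.7 -60.  115.1] circ [610.2 -61.6] lean(x,y) [0.043 0.021]
green 201 mean [612.   36.2 115.3] circ [611.   32.9] lean(x,y) [0.    0.017]
blue 233 mean [616.4 129.8 115.5] circ [618.3 128.7] lean(x,y) [ 0.047 -0.019]
yellow 354 mean [612.3 -65.3 115.2] circ [612.4 -65. ] lean(x,y) [0.032 0.045]
green 281 mean [613.2  29.4 115.1] circ [613.2  29.6] lean(x,y) [-0.024  0.002]
blue 313 mean [618.2 122.7 115.1] circ [618.6 122.7] lean(x,y) [ 0.035 -0.05 ]
tab 101 [543.2   1.2  96.6]
```

View pics/s18.png

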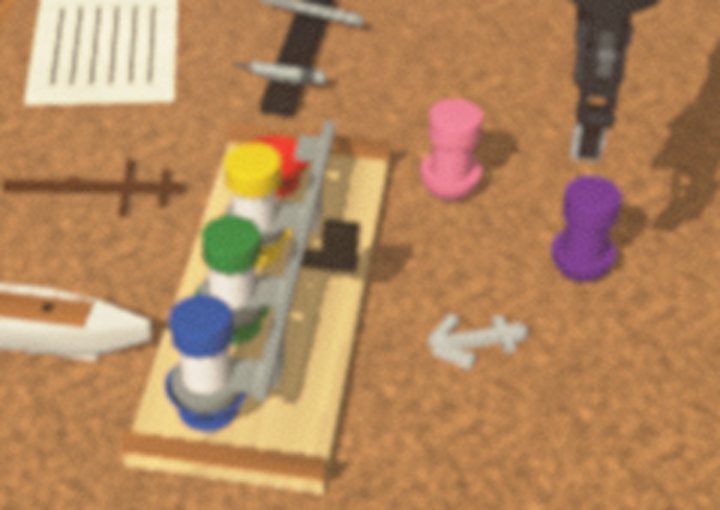

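View pics/t18.png

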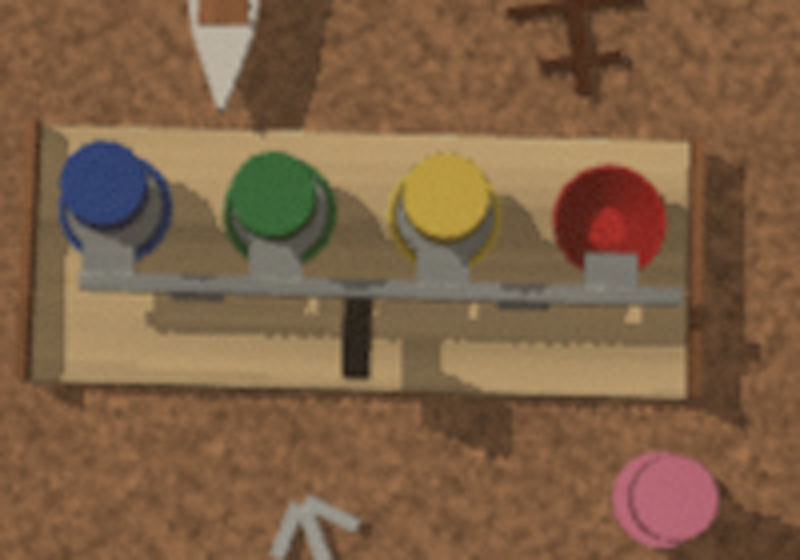

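The tongues lie over the ledges of all three jars, and nothing else has moved. Hand in.

```bash
python3 - <<'E'
from h import *
print(bot.job_done())
E
```

```text
the job is handed in; nothing more can be done
None
```

I slid the lock fully open, seated the yellow, blue and green jars in the cups of their colours, slid the lock home again and handed the job in at about 36 s. There was no red jar on the desk, so the red cup is empty. The pink and purple look-alikes were left alone.

**Lock:** it hit both end stops, with 48.2 mm of travel between them against the 48 mm given. In the last pictures the tongues lie in front of the cups and over the jars' ledges. My top-camera reading of the tab position in that last check mixed in other dark pixels, so I relied on the end-stop readings instead.

**Jars:** all three cap tops measured about 115 mm high, against 115.8 mm expected when seated. Yellow and green read upright, within the roughly 0.05 rad scatter of the measurement. Blue leans about 0.05–0.06 rad, within the 0.15 rad limit. I tried once to straighten it by regripping and pulling the cap back, but it did not change.

**Along the way:** the green jar was knocked about 15 mm aside during the run, and I picked it up from its new place. I saw no slackening of the grip. In the last pictures, which do not show the tin case or the whole of every bystander, the ones in view had not moved.

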